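# Knock a wedged stopper out of a tilting syringe

### The arm

A 6-joint arm with a two-finger parallel gripper is mounted at the origin on the work surface. World frame = base frame: x ahead of the robot, y to its left, z up, the work surface at z = 0. Lengths are in m, angles in rad, forces in N, time in s.
With the tool pointing down it reaches from about 0.225 to 0.875 m from the base axis. Payload 3.4 kg.
Tool frame: the origin (TCP) lies midway between the tips of the shut fingers; the grasp point (between the pads) lies 19 mm behind it (manip.pinch_z is the distance from the TCP to the grasp point, in m); z points along the fingers, y is the line along which they close (so a half turn about z gives the same grasp; the last joint's range is limited). The gripper opens to 85 mm and grips with 20 to 120 N. Pads are 22 mm wide; open, the fingers measure 114 mm over their backs; the gripper's body (76 mm by 85 mm) begins 54 mm behind the grasp point. The pads swing forward as they close: fully open they stand 13 mm farther back than shut.
Start: joints at [-1.345, 0.276, 1.505, -0, 1.361, -0.121], TCP at [0.195, -0.541, 0.231] pointing down, gripper open.
Joint ranges: [-2.89, 2.89], [-0.75, 2.08], [0.22, 2.7], [-1.18, 4.32], [0.11, 2.71], [-2.7, 2.7]. Speed limits (rad/s): [2.57, 2.57, 3.14, 3.14, 3.14, 3.14].

### API

Orientations are given as a unit quaternion [w, x, y, z].
In Python, from rig import manip gives the robot as it stands.
- The arm moves only by the tool carry_out, never from a script. Its arguments are lists of equal length, an entry for each row: "delta_pos": the shift along the tool's x, y, z scaled (see below), a list of three; "turn": the turn, a rotation vector about the tool's x, y, z scaled (see below), a list of three; "claw": the closure, from -1 (fully open) to 1 (shut). A call has 1 to 12 rows; each row is the pose to reach, as a shift and turn from the pose commanded when the call began, along the tool's axes at that moment; what a row does not reach only later rows make up. The controller multiplies each number of a shift by 400 mm and each number of a turn by 30 degrees. A row lasts 1/10 s, in which the tool goes at most 50 mm and 8.59 degrees, less where a joint would pass 70% of its speed; a pose out of reach is approached as far as the arm can. A call with a number of a shift or a turn outside -1 to 1 is refused whole. A call with a gripper value outside its range is refused whole. The fingers move at their own pace and stop on an object; "force" is the grip in N (left out, the last holds). Time passes only in rows, so rows that repeat a pose let the fingers close. It gives the time, the measured TCP pose, the force, the opening and the grip force at its end, in the units of the state.
- manip.get_state(): the state, without advancing time (a new reading comes with each control period).
- manip.get_image(name): name is "scene" or "top" or "wrist"; returns a dict with "image" (400x640x3 uint8, red, green, blue), "z_map" (400x640 float32, m along the optical axis (not along the pixel's ray), 0 where there is no reading), "fx", "fy", "cx", "cy" (pixels), "k1" (the pictures are not rectified: a ray, as slopes to the right and down, at radius r is drawn at 1 + k1 r^2 times it, then the intrinsics apply), "world_to_cam" (4x4, takes a point from world to camera coordinates). Camera axes: x right, y down, z forward; pixel columns grow to the right and rows downward; lengths in m; the calibration is good to about 2 mm. A picture is of the moment at which its call begins.
- manip.sign_off(): hands the job in; it is judged then, once.
Trained networks look in the newest picture that a camera, given by its name, has taken for a name from the list of things; names that differ only in an ending like _2 or _b are one class to them, and where a whole thing is asked for, a point or a joint stands for the part that bears it (a point fixed in the world has none). Each returns a list of dicts, best first, with "score" (0 to 1); they miss things now and then, are a little off and sometimes report something else, mostly with a low value. They report only what shows in the picture. A call takes as long as a camera call. They do not tell look-alikes from the thing itself.
- manip.spot_in(camera, query): "point" ([x, y, z] in m, in world coordinates, good to about 4 mm: the middle of the surface that is visible of it).
- manip.place_of(camera, query): "point" ([x, y, z] in m, in world coordinates, good to about 4 mm: a listed point, or the origin of a listed thing).
The state is a dict: "clock": time; "qpos": joint angles; "qd": joint speeds; "effort": joint torques, N m; "position": TCP position; "ee_rot": TCP orientation; "contact_force": force on the tool from outside, world axes, zero at the start; "moment": the same for the moment, N m; "width": finger opening in m; "gripper_force": force on a finger pad.
Only numpy, scipy, OpenCV 4.12 (cv2) and the standard library are available. Lean on these libraries where they do the work, as an engineer would, in place of code of your own. Each camera call takes 0.05 s, during which the arm holds its last target. There are 200 camera calls.

### The job

Bring the blue reject tray under the nozzle of the syringe stand and tip the leaning syringe upright against its stop; then press the green spring plunger fully down to its stop for a moment, so that the red stopper wedged in the barrel drops into the tray. Let the plunger come back up and leave the syringe upright with the tray level on the bench beneath it, without disturbing the bottle, the dishes or the joystick box.

Things in the scene. Friction and masses are not known exactly. Their poses are not given: they have to be found in the camera images.
- stand: White fixed stand. Origin: on the bench, right under the nozzle of the upright syringe; its +x points from there to the post, +y to the side to which the syringe leans at the start. Base plate 100 x 100 x 14 mm, its near edge at x = 62 mm; post 24 x 30 mm, 135 mm high, at x = 85 mm. The bench under the nozzle, in front of the base plate, is open.
- syringe (a joint): Hinge of the clear syringe (rad), axis along the stand's x: 0 = leaning 0.70 rad to the stand's +y, 0.70 = upright, at a hard stop. Stiff (0.12 N m, about 1.5 N at the plunger head): it stays where it is left; tip it by pushing the rim of the plunger head sideways towards the stand's -y. Start: 0.
- hinge (a point): Point of the hinge on the syringe axis, right above the stand's origin, 115 mm above the bench; a 22 mm steel arm joins it to the post. The clear barrel, 23 mm outside diameter, runs from 57 mm below it (the nozzle, 58 mm above the bench when upright) to 55 mm above it, with a white flange on top (44 mm along x, 26 mm along y). Two small grey spring jaws 49 mm below it hold the stopper.
- plunger (a joint): Travel of the spring plunger (m): 0 = fully up, 0.024 = down at its hard stop. Pressing takes 3.5 N at first and 11 N at the stop, plus some newtons midway while the steel rod under the head pushes the stopper through the jaws; it springs back when released.
- head_top (a point): Centre of the top face of the plunger head, a green disc 36 mm across and 10 mm thick on the syringe axis, 95 mm from the hinge when up: 188 mm above the bench and 61 mm to the stand's +y in the leaning start; upright it is over the stand's origin, 210 mm above the bench, or 186 mm when at the stop. The stem below it is 12 mm thick.
- plug: Red steel stopper, 14 mm diameter, 18 mm long, double-cone ends, 18 g, wedged above the spring jaws at the bottom of the clear barrel. Origin: centre of its lower end; z along its axis.
- tray: Loose blue reject tray, open box 80 x 80 mm, 25 mm high, walls 3 mm, 150 g. Origin: centre of its underside. A bar handle 14 mm wide (along y) and 22 mm high sticks out from its -x side along its own -x, to 127 mm from the origin.
- tray_handle (a point): A good point to grip the tray's bar handle: 100 mm from the tray's origin along its -x, 11 mm above the bench; fingers close along the tray's y on the 14 mm width.
- media_bottle: Bystander: small amber bottle, 44 mm diameter, 75 mm high, standing loose. Origin: centre of its underside.
- dish_stack: Bystander: loose stack of three clear culture dishes (one piece), 90 mm diameter, 44 mm high. Origin: centre of its underside.
- joystick: Bystander: loose white joystick box 100 x 90 x 30 mm with a black stick to 84 mm height. Origin: centre of its underside.
Not all that is in view belongs to the job. Of the things that look like the tray, take the one that is farthest to the robot's right at the start. Leave any purple look-alike of the stand alone.

How it is judged:
On the way, in this order (a step that is already met when the one before it is completed fails the run):
1. the tray is under the nozzle and the syringe is upright, with the plunger up (horizontal distance between tray and stand below 0.035 m and value of joint syringe above 0.62 rad and value of joint plunger below 0.006 m), for 0.1 s.
2. the plunger is pressed down to its stop, the syringe upright and the tray beneath (value of joint plunger above 0.0222 m and value of joint syringe above 0.62 rad and horizontal distance between tray and stand below 0.035 m), for 0.15 s.
At the end, for the whole second after the job is handed in: The stopper lies at rest in the tray, the tray stands level on the bench with its centre within 35 mm of the point under the nozzle, the syringe is upright (within 0.08 rad of its stop) and the plunger is back up (within 3 mm) (horizontal distance between tray and stand below 0.035 m and value of joint syringe above 0.62 rad and value of joint plunger below 0.003 m and x of plug in the frame of tray between -0.04 and 0.04 m and y of plug in the frame of tray between -0.04 and 0.04 m and z of plug in the frame of tray below 0.025 m and angle between tray's own z axis and vertical below 0.06 rad and height (world z) of tray below 0.006 m and linear speed of tray below 0.02 m/s and linear speed of plug below 0.05 m/s); the robot touches nothing.
It fails at once if the media bottle is moved by more than 30 mm or tipped (distance of media_bottle from where it was at the start of the episode above 0.03 m or angle between media_bottle's own z axis and vertical above 0.4 rad).
It fails at once if the dish stack is moved by more than 30 mm or tipped (distance of dish_stack from where it was at the start of the episode above 0.03 m or angle between dish_stack's own z axis and vertical above 0.4 rad).
It fails at once if the joystick is moved by more than 30 mm or tipped (distance of joystick from where it was at the start of the episode above 0.03 m or angle between joystick's own z axis and vertical above 0.4 rad).
It also fails if it takes over 59 s, if anything falls off the work surface, if the arm or the gripper's body presses on something with over 40 N, if the wrist force passes 120 N, or if a joint passes its speed limit or range.

## Working session

There is one attempt and no reset: what is moved stays moved. The work goes in short steps, Python scripts to look and compute and a tool call to move; the robot and the scene stay as the last step left them, time stands still between calls to the robot, and variables do not carry over. Pictures are saved under pics/ and viewed, at most 10 in all, crops included, and the job is handed in when it is done.

Besides the shell and the picture viewer there is one more tool, called after "Emit:" by a JSON object that holds its "name" and its "arguments". carry_out: Moves the arm, as the interface text tells. Shifts and turns lie within -1 to 1; 1 stands for 400 mm of shift or 30 degrees of turn. Its arguments: {"type":"object","properties":{"delta_pos":{"type":"array","items":{"type":"array","items":{"type":"number","minimum":-1,"maximum":1}}},"turn":{"type":"array","items":{"type":"array","items":{"type":"number","minimum":-1,"maximum":1}}},"claw":{"type":"array","items":{"type":"number"}},"force":{"type":"number"}},"required":["delta_pos","turn","claw"]}

```bash
mkdir -p pics; cat > h.py <<'E'
import numpy as np, cv2
from rig import manip
def save(cam,fn,crop=None):
    d=manip.get_image(cam); im=d["image"][:,:,::-1]
    cv2.imwrite("pics/"+fn,im); return d
def pix(d,u,v):
    "world point at pixel"
    xd=np.array([(u-d["cx"])/d["fx"],(v-d["cy"])/d["fy"]]); x=xd.copy()
    for _ in range(20): x=xd/(1+d["k1"]*(x@x))
    z=d["z_map"][int(v),int(u)]
    return (np.linalg.inv(d["world_to_cam"])@np.array([x[0]*z,x[1]*z,z,1]))[:3]
E
python3 - <<'E'
from h import *
for c in("scene","top"):
    save(c,c+"0.png")
    for q in["stand","hinge","head_top","tray","tray_handle","media_bottle","dish_stack","joystick","plug"]:
        for r in manip.place_of(c,q): print(c,q,np.round(r["point"],3),round(r["score"],2))
s=manip.get_state();print(s["clock"],s["position"],s["ee_rot"],manip.pinch_z)
E
```

```text
scene stand [0.591 0.064 0.001] 0.58
scene stand [ 0.774 -0.109  0.001] 0.58
scene hinge [ 0.774 -0.109  0.114] 0.95
scene hinge [0.596 0.064 0.116] 0.9
scene head_top [0.592 0.124 0.191] 0.59
scene head_top [ 0.766 -0.046  0.189] 0.58
scene tray [0.583 0.448 0.001] 0.91
scene tray [ 0.37   0.355 -0.001] 0.86
scene tray [0.526 0.191 0.002] 0.6
scene tray_handle [0.571 0.542 0.011] 0.83
scene tray_handle [0.444 0.427 0.016] 0.81
scene tray_handle [0.428 0.217 0.012] 0.74
scene media_bottle [ 0.519 -0.208  0.001] 0.71
scene dish_stack [0.686 0.308 0.001] 0.85
scene joystick [ 0.678 -0.298 -0.001] 0.69
top stand [0.598 0.065 0.   ] 0.66
top stand [ 0.775 -0.104 -0.   ] 0.66
top hinge [ 0.776 -0.104  0.114] 0.86
top hinge [0.595 0.068 0.115] 0.66
top head_top [ 0.767 -0.044  0.188] 0.59
top head_top [0.593 0.122 0.186] 0.47
top tray [ 0.373  0.357 -0.002] 0.86
top tray [0.581 0.452 0.003] 0.76
top tray [ 0.53   0.191 -0.005] 0.67
top tray_handle [0.431 0.217 0.012] 0.88
top tray_handle [0.444 0.43  0.008] 0.86
top tray_handle [0.568 0.548 0.013] 0.59
top media_bottle [ 0.52  -0.214 -0.   ] 0.6
top dish_stack [ 0.69   0.312 -0.002] 0.63
top joystick [ 0.675 -0.29   0.002] 0.9
top joystick [ 0.534  0.19  -0.001] 0.31
1.0 [ 0.19544176 -0.54080702  0.23135541] [7.82737565e-05 9.85004823e-01 1.72526785e-01 1.28504313e-05] 0.0187
```

```bash
ls; ls pics; python3 -c "
import cv2,numpy as np
a=cv2.imread('pics/scene0.png');b=cv2.imread('pics/top0.png')
print(a.shape)"
```

```text
h.py
pics
scene0.png
top0.png
(400, 640, 3)
```

View pics/scene0.png

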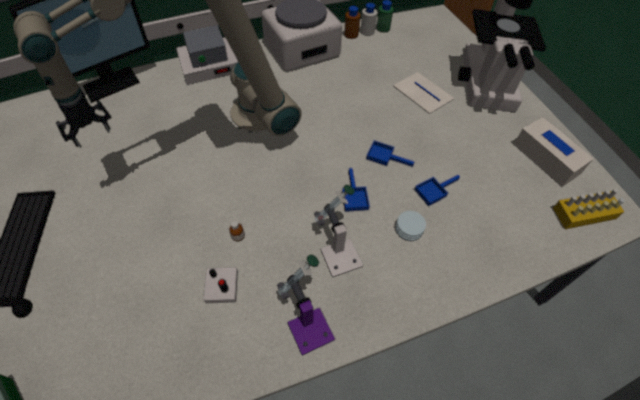

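View pics/top0.png

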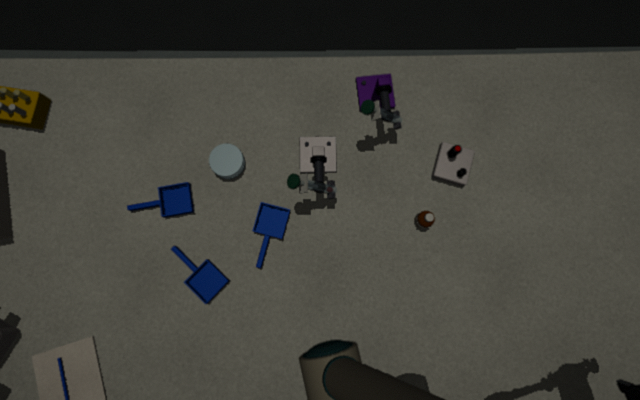

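```bash
cat >> h.py <<'E'
from scipy.spatial.transform import Rotation as R
def yawdown(deg): return R.from_euler("z",deg,degrees=True)*R.from_quat([1,0,0,0])
def go(p,yaw,frm=None):
    "units from frm (pos,R) or measured to tool-down pose; returns new pose"
    if frm is None:
        s=manip.get_state(); q=s["ee_rot"]; frm=(np.array(s["position"]),R.from_quat([q[1],q[2],q[3],q[0]]))
    T=yawdown(yaw); d=frm[1].inv().apply(np.array(p)-frm[0])/.4
    t=(frm[1].inv()*T).as_rotvec(degrees=True)/30
    print("delta",np.round(d,4),"turn",np.round(t,3),"rows>=",np.ceil(max(np.linalg.norm(d)*8,np.linalg.norm(t)*30/8.59)))
    return (np.array(p),T)
E
python3 - <<'E'
from h import *
p0=np.array([.1954,-.5408,.2314]);p1=np.array([.43,.217,.15]);f=None
for k in range(1,6):
    f=go(p0+(p1-p0)*k/5,19.87+145.5*k/5,f)
E
```

```text
delta [ 0.239  -0.3165  0.0405] turn [ 0.    0.   -0.97] rows>= 4.0
delta [ 0.3628 -0.1602  0.0407] turn [ 0.    0.   -0.97] rows>= 4.0
delta [0.395  0.0364 0.0407] turn [ 0.    0.   -0.97] rows>= 4.0
delta [0.3274 0.2239 0.0407] turn [ 0.    0.   -0.97] rows>= 4.0
delta [0.1772 0.3549 0.0407] turn [ 0.    0.   -0.97] rows>= 4.0
```

Emit:
{"name": "carry_out", "arguments": {"delta_pos": [[0.239, -0.3165, 0.04], [0.239, -0.3165, 0.04], [0.239, -0.3165, 0.04], [0.239, -0.3165, 0.04], [0.239, -0.3165, 0.04]], "turn": [[0, 0, -0.97], [0, 0, -0.97], [0, 0, -0.97], [0, 0, -0.97], [0, 0, -0.97]], "claw": [-1, -1, -1, -1, -1], "force": 40}}

```text
clock: 1.5
position: [0.2426, -0.3872, 0.2155]
ee_rot: [-0.0, 0.91, 0.415, 0.0]
contact_force: [0.1, -1.0, 0.0]
width: 0.0852
gripper_force: 0.0
```

Emit:
{"name": "carry_out", "arguments": {"delta_pos": [[0.363, -0.16, 0.04], [0.363, -0.16, 0.04], [0.363, -0.16, 0.04], [0.363, -0.16, 0.04], [0.363, -0.16, 0.04]], "turn": [[0, 0, -0.97], [0, 0, -0.97], [0, 0, -0.97], [0, 0, -0.97], [0, 0, -0.97]], "claw": [-1, -1, -1, -1, -1]}}

```text
clock: 2.0
position: [0.2899, -0.2374, 0.1996]
ee_rot: [0.001, 0.776, 0.63, -0.0]
contact_force: [0.2, -0.9, -0.2]
width: 0.0853
gripper_force: 0.0
```

Emit:
{"name": "carry_out", "arguments": {"delta_pos": [[0.395, 0.036, 0.04], [0.395, 0.036, 0.04], [0.395, 0.036, 0.04], [0.395, 0.036, 0.04], [0.395, 0.036, 0.04]], "turn": [[0, 0, -0.97], [0, 0, -0.97], [0, 0, -0.97], [0, 0, -0.97], [0, 0, -0.97]], "claw": [-1, -1, -1, -1, -1]}}

```text
clock: 2.5
position: [0.3375, -0.0863, 0.1836]
ee_rot: [0.001, 0.593, 0.805, -0.0]
contact_force: [0.5, -0.7, 0.0]
width: 0.0856
gripper_force: 0.0
```

Emit:
{"name": "carry_out", "arguments": {"delta_pos": [[0.327, 0.224, 0.04], [0.327, 0.224, 0.04], [0.327, 0.224, 0.04], [0.327, 0.224, 0.04], [0.327, 0.224, 0.04]], "turn": [[0, 0, -0.97], [0, 0, -0.97], [0, 0, -0.97], [0, 0, -0.97], [0, 0, -0.97]], "claw": [-1, -1, -1, -1, -1]}}

```text
clock: 3.0
position: [0.3852, 0.0648, 0.1673]
ee_rot: [0.001, 0.373, 0.928, -0.0]
contact_force: [-0.0, -0.9, 0.3]
width: 0.0855
gripper_force: 0.0
```

Emit:
{"name": "carry_out", "arguments": {"delta_pos": [[0.177, 0.355, 0.04], [0.177, 0.355, 0.04], [0.177, 0.355, 0.04], [0.177, 0.355, 0.04], [0.177, 0.355, 0.04], [0.177, 0.355, 0.04]], "turn": [[0, 0, -0.97], [0, 0, -0.97], [0, 0, -0.97], [0, 0, -0.97], [0, 0, -0.97], [0, 0, -0.97]], "claw": [-0.3, -0.3, -0.3, -0.3, -0.3, -0.3]}}

```text
clock: 3.6
position: [0.4309, 0.2145, 0.1512]
ee_rot: [-0.0, 0.13, 0.992, -0.001]
contact_force: [0.1, 0.3, 0.2]
width: 0.0555
gripper_force: 0.0
```

```bash
python3 - <<'E'
from h import *
d=save("wrist","w1.png")
for q in["tray","tray_handle"]:
    for c in("wrist","top"):
        for r in manip.place_of(c,q): print(c,q,np.round(r["point"],3),round(r["score"],2))
# handle axis from depth: blue points z 15-28mm near handle
im=d["image"].astype(int); m=(im[:,:,2]>im[:,:,0]*1.8)&(im[:,:,2]>50)
P=np.array([pix(d,u,v) for v,u in zip(*np.where(m)) if (u+v)%5==0])
h=P[(P[:,2]>.012)&(P[:,2]<.03)&(P[:,0]<.475)&(P[:,1]>.15)]
c=h.mean(0);w=np.linalg.svd(h[:,:2]-c[:2],full_matrices=False)[2][0];print(len(h),c,h.min(0),h.max(0),np.degrees(np.arctan2(w[1],w[0])))
go([.43,.2165,.006],165.4)
E
```

```text
wrist tray [ 0.59   0.442 -0.002] 0.88
wrist tray [0.528 0.194 0.004] 0.8
wrist tray [ 0.372  0.356 -0.001] 0.66
top tray [ 0.373  0.357 -0.002] 0.86
top tray [0.581 0.452 0.003] 0.76
top tray [ 0.53   0.191 -0.005] 0.67
wrist tray_handle [0.569 0.543 0.011] 0.78
wrist tray_handle [0.434 0.22  0.013] 0.73
wrist tray_handle [0.441 0.426 0.011] 0.65
top tray_handle [0.431 0.217 0.012] 0.88
top tray_handle [0.444 0.43  0.008] 0.86
top tray_handle [0.568 0.548 0.013] 0.59
919 [0.40003566 0.34883019 0.02171562] [0.3166744  0.19847405 0.01200241] [0.47481678 0.44729061 0.02709403] 98.57333812628355
delta [0.0012 0.0023 0.364 ] turn [-0.     0.001 -0.007] rows>= 3.0
```

View pics/w1.png

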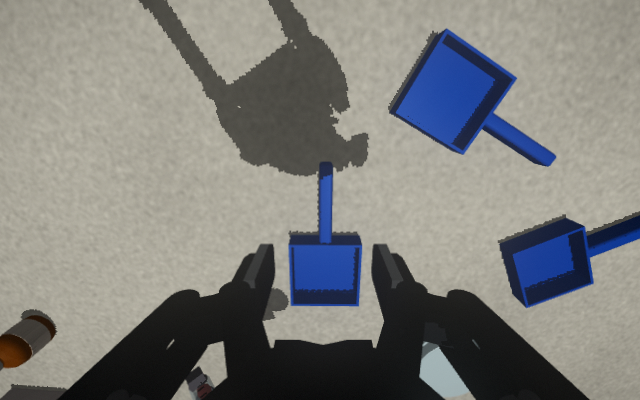

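The wrist picture shows our tray at (325,270) with its handle (326,200) running straight along the tool's axis, centred between the fingers; descend and grip.

Emit:
{"name": "carry_out", "arguments": {"delta_pos": [[0.001, 0.001, 0.12], [0.001, 0.001, 0.24], [0.001, 0.001, 0.32], [0.001, 0.001, 0.363], [0.001, 0.001, 0.363], [0.001, 0.001, 0.363], [0.001, 0.001, 0.363], [0.001, 0.001, 0.363], [0.001, 0.001, 0.363], [0.001, 0.001, 0.363], [0.001, 0.001, 0.363]], "turn": [[0, 0, 0], [0, 0, 0], [0, 0, 0], [0, 0, 0], [0, 0, 0], [0, 0, 0], [0, 0, 0], [0, 0, 0], [0, 0, 0], [0, 0, 0], [0, 0, 0]], "claw": [-0.3, -0.3, -0.3, -0.3, -0.3, 1, 1, 1, 1, 1, 1], "force": 40}}

```text
clock: 4.95
position: [0.431, 0.2177, 0.0076]
ee_rot: [0.002, 0.127, 0.992, 0.001]
contact_force: [-0.7, 0.0, 7.2]
width: 0.013
gripper_force: 40.3
```

```bash
python3 - <<'E'
from h import *
go([.494,.066,.013],180)
f=go([.431,.2177,.014],165.4)
f=go([.494,.066,.014],180,f)
f=go([.494,.066,.0075],180,f)
E
```

```text
delta [-0.248  -0.3272 -0.0133] turn [ 0.002  0.006 -0.487] rows>= 4.0
delta [ 0.      0.0001 -0.016 ] turn [ 0.003  0.006 -0.   ] rows>= 1.0
delta [-0.248  -0.3273  0.    ] turn [ 0.     0.    -0.487] rows>= 4.0
delta [0.     0.     0.0162] turn [0. 0. 0.] rows>= 1.0
```

Emit:
{"name": "carry_out", "arguments": {"delta_pos": [[0, 0, -0.016], [-0.03, -0.04, -0.016], [-0.08, -0.105, -0.016], [-0.13, -0.17, -0.016], [-0.18, -0.235, -0.016], [-0.22, -0.29, -0.016], [-0.24, -0.32, -0.016], [-0.248, -0.327, -0.016], [-0.248, -0.327, -0.016], [-0.248, -0.327, -0.003], [-0.248, -0.327, 0], [-0.248, -0.327, 0]], "turn": [[0, 0, 0], [0, 0, -0.05], [0, 0, -0.15], [0, 0, -0.25], [0, 0, -0.35], [0, 0, -0.42], [0, 0, -0.47], [0, 0, -0.487], [0, 0, -0.487], [0, 0, -0.487], [0, 0, -0.487], [0, 0, -0.487]], "claw": [1, 1, 1, 1, 1, 1, 1, 1, 1, 1, 1, 1]}}

```text
clock: 6.15
position: [0.4929, 0.0664, 0.0073]
ee_rot: [0.001, -0.0, 1.0, -0.0]
contact_force: [-2.1, -1.6, 11.7]
width: 0.0132
gripper_force: 41.3
```

```bash
python3 - <<'E'
from h import *
for c in("scene","top"):
    manip.get_image(c)
    for q in["tray","tray_handle","stand","hinge","head_top"]:
        for r in manip.place_of(c,q): 
            if abs(r["point"][1]-.07)<.1: print(c,q,np.round(r["point"],3),round(r["score"],2))
E
```

```text
scene tray [0.593 0.068 0.004] 0.76
scene tray_handle [0.493 0.067 0.014] 0.63
scene stand [ 0.589  0.064 -0.   ] 0.59
scene head_top [0.589 0.128 0.192] 0.46
top tray [ 0.595  0.068 -0.002] 0.57
top stand [ 0.597  0.065 -0.001] 0.8
top hinge [0.595 0.067 0.115] 0.71
top hinge [ 0.595  0.064 -0.002] 0.42
top head_top [0.596 0.121 0.187] 0.71
```

Emit:
{"name": "carry_out", "arguments": {"delta_pos": [[0, 0, 0], [0, 0, 0], [0, 0, 0], [0, 0, -0.05], [0, 0, -0.15], [0, 0, -0.27], [0, 0, -0.39], [0, 0, -0.5], [0, 0, -0.58], [0, 0.12, -0.58], [0, 0.24, -0.58], [0, 0.335, -0.58]], "turn": [[0, 0, 0], [0, 0, 0], [0, 0, 0], [0, 0, 0], [0, 0, 0], [0, 0, 0], [0, 0, 0], [0, 0, 0], [0, 0, 0], [0, 0, 0], [0, 0, 0], [0, 0, 0]], "claw": [-0.4, -0.4, -0.4, -0.4, -0.4, -0.4, -0.4, -0.4, 1, 1, 1, 1]}}

```text
clock: 7.95
position: [0.4925, 0.2019, 0.2382]
ee_rot: [0.0, 0.0, 1.0, 0.0]
contact_force: [-0.1, 0.3, -0.3]
width: 0.0015
gripper_force: 0.0
```

Emit:
{"name": "carry_out", "arguments": {"delta_pos": [[-0.12, 0, 0], [-0.24, 0, 0], [-0.255, 0, 0], [-0.255, 0, 0], [-0.255, 0, 0]], "turn": [[0, 0, 0], [0, 0, 0], [0, 0, 0], [0, 0, 0], [0, 0, 0]], "claw": [1, 1, 1, 1, 1]}}

```text
clock: 8.45
position: [0.5934, 0.1997, 0.2374]
ee_rot: [-0.001, 0.0, 1.0, -0.0]
contact_force: [0.0, 0.0, 0.3]
width: -0.0001
gripper_force: 0.0
```

```bash
python3 - <<'E'
from h import *
save("wrist","w2.png")
for c in("scene","top","wrist"):
    manip.get_image(c)
    for q in["tray","head_top"]:
        for r in manip.place_of(c,q): 
            if abs(r["point"][1]-.07)<.1: print(c,q,np.round(r["point"],3),round(r["score"],2))
go([.594,.185,.165],180)
E
```

```text
scene tray [0.591 0.069 0.003] 0.69
scene head_top [0.592 0.124 0.19 ] 0.46
top tray [ 0.595  0.068 -0.   ] 0.56
top head_top [0.595 0.123 0.186] 0.77
wrist tray [0.59  0.066 0.002] 0.6
delta [ 0.0016 -0.0368  0.1834] turn [ 0.     0.001 -0.001] rows>= 2.0
```

View pics/w2.png

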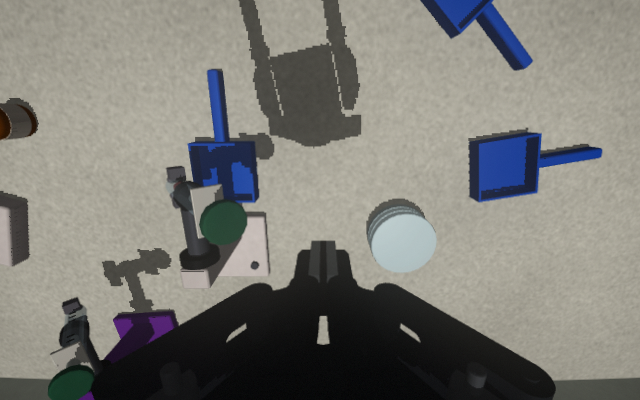

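The wrist picture shows the green head at (223,222) left of the shut fingertips (322,255) and the tray under the stand's nozzle at (222,170). Descend beside it and push.

Emit:
{"name": "carry_out", "arguments": {"delta_pos": [[0, -0.02, 0.09], [0, -0.03, 0.183], [0, -0.05, 0.183], [0, -0.075, 0.183], [0, -0.1, 0.183], [0, -0.125, 0.183], [0, -0.15, 0.183], [0, -0.175, 0.183], [0, -0.2, 0.183], [0, -0.22, 0.183], [0, -0.235, 0.183], [0, -0.24, 0.183]], "turn": [[0, 0, 0], [0, 0, 0], [0, 0, 0], [0, 0, 0], [0, 0, 0], [0, 0, 0], [0, 0, 0], [0, 0, 0], [0, 0, 0], [0, 0, 0], [0, 0, 0], [0, 0, 0]], "claw": [1, 1, 1, 1, 1, 1, 1, 1, 1, 1, 1, 1]}}

```text
clock: 10.15
position: [0.597, 0.1075, 0.1709]
ee_rot: [0.004, 0.001, 1.0, 0.005]
contact_force: [-3.2, 11.5, 20.2]
width: -0.0001
gripper_force: 9.5
```

```bash
python3 - <<'E'
from h import *
print(manip.get_state()["contact_force"])
for c in("scene","top"):
    manip.get_image(c)
    for q in["hinge","head_top"]:
        for r in manip.place_of(c,q): 
            if abs(r["point"][1]-.07)<.1: print(c,q,np.round(r["point"],3),round(r["score"],2))
E
```

```text
[-3.22445233 11.51173797 20.16471382]
scene hinge [0.595 0.064 0.114] 0.87
scene head_top [0.593 0.075 0.19 ] 0.49
top hinge [0.595 0.066 0.115] 0.61
top head_top [0.596 0.078 0.183] 0.41
```

```bash
python3 - <<'E'
from h import *
d=manip.get_image("scene");a=cv2.resize(d["image"][150:290,250:430,::-1],None,fx=4,fy=4,interpolation=3)
cv2.imwrite("pics/s3.png",a)
d=manip.get_image("wrist");cv2.imwrite("pics/w3.png",d["image"][:,:,::-1])
E
```

```text
(no output)
```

View pics/s3.png

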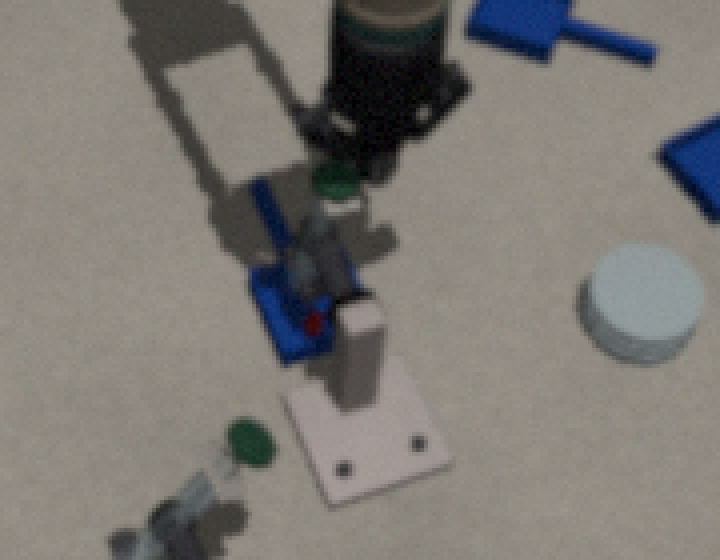

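View pics/w3.png

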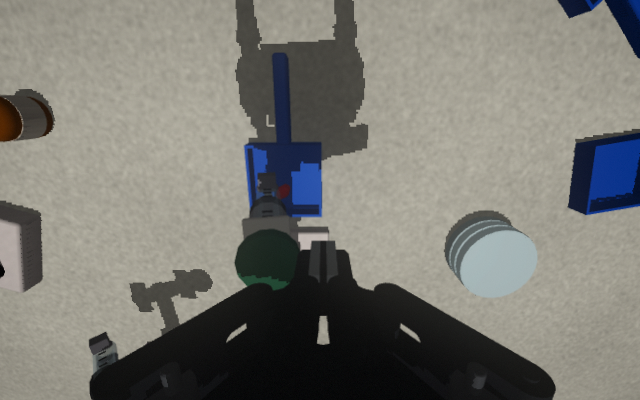

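```bash
python3 - <<'E'
from h import *
for c in("wrist","scene","top"):
    d=manip.get_image(c); im=d["image"].astype(int)
    m=(im[:,:,0]>70)&(im[:,:,0]>2*im[:,:,1])&(im[:,:,0]>2*im[:,:,2])
    P=[pix(d,u,v) for v,u in zip(*np.where(m))]
    P=np.array([p for p in P if abs(p[0]-.595)<.08 and abs(p[1]-.065)<.1])
    if len(P): print(c,len(P),np.round(np.median(P,0),3),np.round(P.min(0),3),np.round(P.max(0),3))
    for q in["plug","tray"]:
        print(c,[(np.round(r["point"],3),round(r["score"],2)) for r in manip.place_of(c,q)][:3])
E
```

```text
wrist 21 [0.603 0.066 0.016] [0.6   0.062 0.015] [0.605 0.068 0.018]
wrist [(array([0.611, 0.058, 0.006]), 0.67)]
wrist [(array([0.59 , 0.072, 0.004]), 0.7), (array([0.588, 0.444, 0.   ]), 0.64)]
scene [(array([0.61 , 0.055, 0.008]), 0.55)]
scene [(array([ 0.37 ,  0.355, -0.001]), 0.98), (array([ 0.585,  0.445, -0.001]), 0.82), (array([0.591, 0.066, 0.002]), 0.75)]
top []
top [(array([ 0.595,  0.068, -0.002]), 0.77), (array([0.373, 0.356, 0.   ]), 0.76), (array([ 0.584,  0.447, -0.001]), 0.74)]
```

The pictures show that the fingertip caught the flange (313,238 in the wrist view). The plunger got dragged down, and the red stopper already lies in the tray at about (0.603, 0.066, 0.016). Raise, back off so the plunger springs up, then push again higher.

Emit:
{"name": "carry_out", "arguments": {"delta_pos": [[0, 0, -0.015], [0, 0.003, -0.03], [0, 0.006, -0.045], [0, 0.01, -0.06], [0, 0.03, -0.065], [0, 0.06, -0.065], [0, 0.09, -0.065], [0, 0.09, -0.065], [0, 0.09, -0.065]], "turn": [[0, 0, 0], [0, 0, 0], [0, 0, 0], [0, 0, 0], [0, 0, 0], [0, 0, 0], [0, 0, 0], [0, 0, 0], [0, 0, 0]], "claw": [1, 1, 1, 1, 1, 1, 1, 1, 1]}}

```text
clock: 11.9
position: [0.5944, 0.14, 0.1901]
ee_rot: [-0.001, -0.0, 1.0, -0.0]
contact_force: [-0.7, 0.0, -0.1]
width: 0.0
gripper_force: 0.0
```

```bash
cat >> h.py <<'E'
def green():
    for c in("scene","top","wrist"):
        d=manip.get_image(c); im=d["image"].astype(int)
        m=(im[:,:,1]>1.3*im[:,:,0])&(im[:,:,1]>1.15*im[:,:,2])&(im[:,:,1]>25)
        P=[pix(d,u,v) for v,u in zip(*np.where(m))]
        P=np.array([p for p in P if abs(p[0]-.595)<.04 and abs(p[1]-.085)<.07 and .15<p[2]<.23])
        if len(P): print(c,"green",len(P),np.round(np.median(P,0),3),np.round(P.min(0),3),np.round(P.max(0),3))
        for q in["head_top","plug","tray"]: print(c,q,[(np.round(r["point"],3),round(r["score"],2)) for r in manip.place_of(c,q) if abs(r["point"][1]-.085)<.07])
    print(manip.get_state()["contact_force"])
E
python3 -c "
from h import *
green()"
```

```text
scene green 87 [0.599 0.077 0.212] [0.583 0.063 0.205] [0.612 0.094 0.217]
scene head_top [(array([0.592, 0.077, 0.21 ]), 0.41)]
scene plug [(array([0.612, 0.056, 0.011]), 0.38)]
scene tray [(array([0.592, 0.065, 0.004]), 0.78), (array([0.592, 0.064, 0.001]), 0.47)]
top green 33 [0.597 0.068 0.211] [0.584 0.064 0.207] [0.61  0.071 0.214]
top head_top [(array([0.597, 0.077, 0.207]), 0.48)]
top plug []
top tray [(array([ 0.591,  0.068, -0.   ]), 0.58)]
wrist green 3253 [0.593 0.079 0.209] [0.577 0.061 0.201] [0.612 0.096 0.213]
wrist head_top [(array([0.596, 0.081, 0.208]), 0.71)]
wrist plug [(array([0.61 , 0.055, 0.005]), 0.52)]
wrist tray [(array([0.594, 0.069, 0.002]), 0.76)]
[ 0.5721459   0.05956389 -0.39784221]
```

Emit:
{"name": "carry_out", "arguments": {"delta_pos": [[0, -0.05, 0], [0, -0.065, 0], [0, -0.075, 0], [0, -0.085, 0], [0, -0.095, 0], [0, -0.1, 0], [0, -0.1, 0]], "turn": [[0, 0, 0], [0, 0, 0], [0, 0, 0], [0, 0, 0], [0, 0, 0], [0, 0, 0], [0, 0, 0]], "claw": [1, 1, 1, 1, 1, 1, 1]}}

```text
clock: 13.2
position: [0.5949, 0.0996, 0.191]
ee_rot: [0.0, 0.0, 1.0, -0.0]
contact_force: [0.7, 0.9, -0.4]
width: -0.0
gripper_force: 0.4
```

Emit:
{"name": "carry_out", "arguments": {"delta_pos": [[0, -0.004, 0], [0, -0.008, 0], [0, -0.008, 0]], "turn": [[0, 0, 0], [0, 0, 0], [0, 0, 0]], "claw": [1, 1, 1]}}

```text
clock: 13.5
position: [0.5948, 0.0969, 0.1909]
ee_rot: [0.0, 0.0, 1.0, 0.0]
contact_force: [0.7, 2.5, 1.3]
width: -0.0001
gripper_force: 1.4
```

```bash
python3 -c "
from h import *
green()"
```

```text
scene green 87 [0.599 0.064 0.213] [0.581 0.049 0.202] [0.612 0.081 0.217]
scene head_top [(array([0.592, 0.061, 0.216]), 0.68)]
scene plug [(array([0.613, 0.055, 0.009]), 0.48)]
scene tray [(array([0.595, 0.066, 0.001]), 0.61)]
top head_top [(array([0.596, 0.062, 0.21 ]), 0.48)]
top plug []
top tray [(array([ 0.596,  0.069, -0.001]), 0.79)]
wrist green 2280 [0.591 0.067 0.21 ] [0.577 0.048 0.203] [0.606 0.082 0.224]
wrist head_top [(array([0.595, 0.064, 0.211]), 0.75)]
wrist plug []
wrist tray [(array([0.592, 0.069, 0.005]), 0.78)]
[0.12327154 3.80099067 2.67004371]
```

Emit:
{"name": "carry_out", "arguments": {"delta_pos": [[0, -0.004, 0], [0, -0.006, 0], [0, -0.006, 0]], "turn": [[0, 0, 0], [0, 0, 0], [0, 0, 0]], "claw": [1, 1, 1]}}

```text
clock: 14.4
position: [0.5948, 0.0965, 0.191]
ee_rot: [0.0, 0.0, 1.0, 0.002]
contact_force: [0.5, 9.1, 1.9]
width: -0.0
gripper_force: 4.5
```

Emit:
{"name": "carry_out", "arguments": {"delta_pos": [[0, 0.03, 0], [0, 0.06, 0], [0, 0.06, -0.06], [0, 0.06, -0.125], [0, 0, -0.125], [0, -0.06, -0.125], [0, -0.082, -0.125], [0, -0.082, -0.1], [0, -0.082, -0.08], [0, -0.082, -0.08]], "turn": [[0, 0, 0], [0, 0, 0], [0, 0, 0], [0, 0, 0], [0, 0, 0], [0, 0, 0], [0, 0, 0], [0, 0, 0], [0, 0, 0], [0, 0, 0]], "claw": [1, 1, 1, 1, 1, 1, 1, 1, 1, 1]}}

```text
clock: 15.4
position: [0.5934, 0.0622, 0.2205]
ee_rot: [-0.002, -0.0, 1.0, 0.0]
contact_force: [0.1, -0.3, 0.3]
width: 0.0001
gripper_force: 0.0
```

```bash
python3 -c "
from h import *
green()"
```

```text
scene green 55 [0.603 0.063 0.213] [0.59  0.051 0.207] [0.612 0.08  0.217]
scene head_top [(array([0.591, 0.064, 0.213]), 0.44)]
scene plug [(array([0.613, 0.056, 0.009]), 0.4)]
scene tray [(array([0.592, 0.065, 0.003]), 0.77)]
top head_top [(array([0.598, 0.063, 0.208]), 0.56)]
top plug [(array([0.595, 0.067, 0.118]), 0.49), (array([ 0.596,  0.068, -0.   ]), 0.34)]
top tray [(array([ 0.596,  0.066, -0.   ]), 0.58)]
wrist green 258 [0.592 0.07  0.21 ] [0.579 0.048 0.208] [0.605 0.081 0.212]
wrist head_top [(array([0.497, 0.071, 0.01 ]), 0.66), (array([0.595, 0.065, 0.21 ]), 0.64)]
wrist plug []
wrist tray [(array([0.592, 0.069, 0.003]), 0.63)]
[-0.68187846  0.33416229  0.61472163]
```

Emit:
{"name": "carry_out", "arguments": {"delta_pos": [[0, 0, 0.02], [0, 0, 0.035], [0, 0, 0.05], [0, 0, 0.065], [0, 0, 0.08], [0, 0, 0.09], [0, 0, 0.097], [0, 0, 0.097], [0, 0, 0.097]], "turn": [[0, 0, 0], [0, 0, 0], [0, 0, 0], [0, 0, 0], [0, 0, 0], [0, 0, 0], [0, 0, 0], [0, 0, 0], [0, 0, 0]], "claw": [1, 1, 1, 1, 1, 1, 1, 1, 1]}}

```text
clock: 16.9
position: [0.5949, 0.0613, 0.186]
ee_rot: [0.001, 0.0, 1.0, -0.0]
contact_force: [-2.9, 0.0, 11.1]
width: 0.0005
gripper_force: 5.7
```

Force is 11 N at z = 0.186; press a little more to confirm the stop.

Emit:
{"name": "carry_out", "arguments": {"delta_pos": [[0, 0, 0.006], [0, 0, 0.01], [0, 0, 0.01], [0, 0, 0.01], [0, 0, 0.01]], "turn": [[0, 0, 0], [0, 0, 0], [0, 0, 0], [0, 0, 0], [0, 0, 0]], "claw": [1, 1, 1, 1, 1]}}

```text
clock: 17.4
position: [0.5951, 0.0613, 0.1857]
ee_rot: [0.003, 0.0, 1.0, -0.0]
contact_force: [-6.8, 0.9, 26.5]
width: 0.0003
gripper_force: 13.6
```

At the stop (26 N, no travel). Release upward and withdraw.

Emit:
{"name": "carry_out", "arguments": {"delta_pos": [[0, 0, -0.02], [0, 0, -0.04], [0, 0, -0.06], [0, 0, -0.08], [0, 0, -0.1], [0, 0, -0.15], [0, 0, -0.25], [0.1, 0, -0.3], [0.2, 0, -0.3], [0.3, 0, -0.3], [0.3, 0, -0.3], [0.3, 0, -0.3]], "turn": [[0, 0, 0], [0, 0, 0], [0, 0, 0], [0, 0, 0], [0, 0, 0], [0, 0, 0], [0, 0, 0], [0, 0, 0], [0, 0, 0], [0, 0, 0], [0, 0, 0], [0, 0, 0]], "claw": [1, 1, 1, 1, 1, 1, 1, 1, 1, 1, 1, 1]}}

```text
clock: 18.6
position: [0.4744, 0.0614, 0.3002]
ee_rot: [0.0, 0.0, 1.0, -0.0]
contact_force: [0.6, -0.4, 0.3]
width: 0.0002
gripper_force: 0.0
```

```bash
python3 -c "
from h import *
green()
d=manip.get_image('scene');cv2.imwrite('pics/s4.png',cv2.resize(d['image'][150:290,250:430,::-1],None,fx=4,fy=4,interpolation=3))
for q in ['media_bottle','dish_stack','joystick']: print(q,[np.round(r['point'],3) for r in manip.place_of('scene',q)])"
```

```text
scene green 88 [0.598 0.064 0.212] [0.581 0.05  0.207] [0.612 0.08  0.217]
scene head_top [(array([0.589, 0.063, 0.216]), 0.61)]
scene plug [(array([0.597, 0.066, 0.114]), 0.56), (array([0.612, 0.056, 0.011]), 0.39)]
scene tray [(array([0.592, 0.067, 0.002]), 0.73)]
top head_top []
top plug []
top tray []
wrist green 86 [0.604 0.061 0.211] [0.597 0.057 0.209] [0.611 0.064 0.212]
wrist head_top [(array([0.595, 0.063, 0.209]), 0.56)]
wrist plug []
wrist tray [(array([0.591, 0.07 , 0.004]), 0.94)]
[ 0.55015338 -0.53125091 -0.46529509]
media_bottle [array([ 0.52 , -0.21 ,  0.003])]
dish_stack [array([ 0.684,  0.307, -0.001]), array([ 0.678, -0.299,  0.   ])]
joystick []
```

View pics/s4.png

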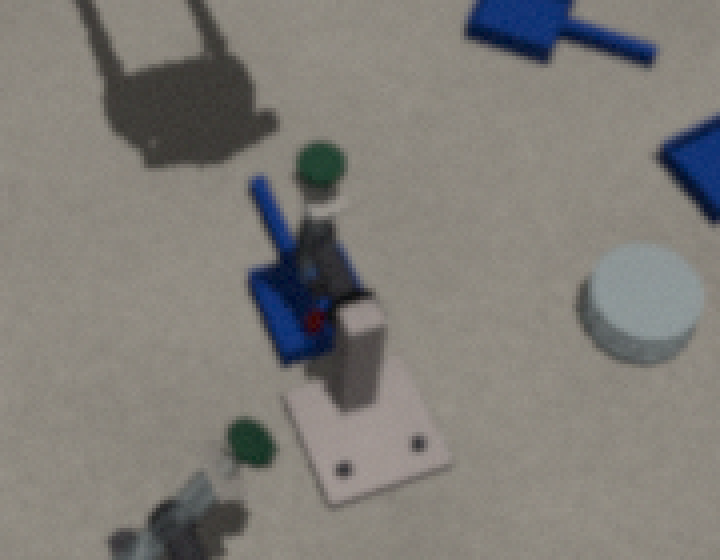

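The syringe is upright with the head at (320,163), and the stopper lies in the tray at (315,321). Nothing else has moved, so I'm handing it in.

```bash
python3 -c "
from rig import manip
print(manip.sign_off())"
```

```text
the job is handed in; nothing more can be done
None
```

I handed the job in (the hand-in returned no verdict): tray under the nozzle, syringe upright, plunger pressed to its stop and back up, stopper in the tray; but the stopper dropped early, when my first tipping push caught the flange and dragged the plunger down, not during the proper press.

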